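# Spin-check a cutter spindle and brake it on its mark

## Task

Check that the cutter spindle on the bearing stand runs freely: flick the brass peg with a fingertip so that the index disc spins briskly anticlockwise seen from above, and let it coast untouched for at least two full turns. Before it comes to rest, brake it by pressing a fingertip gently down on the face of the disc so that it stops with its red sector at the yellow pointer, and finish while still holding it pressed there. Lift nothing, and leave the stand and everything else on the bench where they are.

Things in the scene. Friction and masses are not known exactly. Their poses are not given: they have to be found in the camera images.
- stand: grey bearing stand standing loose on the bench on rubber feet, 4 kg, base 136 x 136 mm and 22 mm high; origin in the middle of its underside, z up; the yellow pointer is on its -x side. A level index disc turns on top of it about the vertical through the origin
- axis_top (a point): point on the axis of the disc at the height of its face (disc not pressed), 79 mm above the bench; fixed to the stand. The disc: aluminium, 170 mm diameter, 12 mm thick, 0.4 kg give or take a fifth, black scale ticks, flat face but for the brass peg and a hub 40 mm across and 4 mm high (24 mm across and 12 mm high in the middle, with a 2 mm brass cap)
- pointer (a point): point just inboard of the yellow pointer's tip, 80 mm from the axis, at the height of the disc's face, fixed to the stand: where the mark should stop. The pointer is a flat yellow tip on a post just outside the rim (88 to 111 mm from the axis), its top 1.5 mm below the disc's face
- mark (a point): middle line of the red painted sector of the disc (13 degrees either side, 53 to 83 mm from the axis, also painted on the rim), 80 mm from the axis, on the disc's face; turns with the disc
- flick_peg (a point): brass peg standing up from the disc's face, 12 mm diameter, 18 mm high, 65 mm from the axis, opposite the red sector; the point is its centre, 9 mm above the face; turns with the disc
- index_disc (a joint): angle of the disc on the stand in rad, counted on over many turns (not wrapped); grows anticlockwise seen from above; the mark is at the pointer at every whole multiple of 2 pi. The bearing is free: spun by hand the disc slows by roughly two thirds every six seconds, and dry friction stops it within about 10 to 20 s
- spindle (a joint): how far the disc and spindle are pressed down, in m: 0 at rest, 0.006 at the stop. Sprung: begins to give at about 4 N, then 1 N per mm, about 10 N at the stop
- padlock_1: brass padlock, 63 x 42 x 19 mm, lying at the front edge of the bench; a bystander to be left alone; origin in the middle of its underside
- screwdriver_yellow: yellow-handled screwdriver, 178 mm long, 31 mm high, lying at the front of the bench; a bystander to be left alone; origin in the middle of its underside
- hex_key: small bent hex key, 77 x 28 x 5 mm, lying at the front right; a bystander to be left alone; origin in the middle of its underside
- rouge_tin: green round tin with a metal lid, 51 mm across, 60 mm high, at the back right; a bystander to be left alone; origin in the middle of its underside
- spare_cutter: flat toothed steel cutter wheel, 59 mm across, 6 mm thick, lying right of the stand; a bystander to be left alone; origin in the middle of its underside
- pin_tin: bare metal round tin, 46 mm across, 32 mm high, left of the stand; a bystander to be left alone; origin in the middle of its underside

How it is judged:
By the outcome, as a careful person would: the job done as asked, in the order asked, and still so for the second after the job is handed in, while the arm keeps its last pose, push and grip.
It also fails if it takes over 48 s, if anything falls off the work surface, if the arm or the gripper's body presses on something with over 40 N, if the wrist force passes 120 N, or if a joint passes its speed limit or range.

## Robot

A 6-joint arm with a two-finger parallel gripper is mounted at the origin on a cart in front of the work surface, level with it; the furniture and walls round the work are solid. World frame = base frame: x ahead of the robot, y to its left, z up, the work surface at z = 0. Lengths are in m, angles in rad, forces in N, time in s.
With the tool pointing down it reaches from about 0.375 to 0.975 m from the base axis. Payload 3.8 kg.
Tool frame: the origin (TCP) lies midway between the tips of the shut fingers; the grasp point (between the pads) lies 19 mm behind it; z points along the fingers, y is the line along which they close (so a half turn about z gives the same grasp; the last joint's range is limited). The gripper opens to 85 mm and grips with 20 to 120 N. Pads are 22 mm wide; open, the fingers measure 114 mm over their backs; the gripper's body (76 mm by 85 mm) begins 54 mm behind the grasp point. The pads swing forward as they close: fully open they stand 13 mm farther back than shut.
Start: joints at [-1.212, 0.264, 1.604, -0, 1.274, -0.037], TCP at [0.26, -0.623, 0.231] pointing down, gripper open.
Joint ranges: [-2.63, 2.63], [-0.94, 2.18], [0.31, 2.57], [-1.31, 4.45], [0, 2.66], [-2.55, 2.55]. Speed limits (rad/s): [2.57, 2.57, 3.14, 3.14, 3.14, 3.14].

## Interface

Orientations are given as a rotation vector (axis times angle).
In Python, from workcell import sensors, viewer, job gives the robot as it stands.
- The arm moves only by the shell command python3 -m inch 'ROWS' [FORCE]. ROWS is JSON, one flat list of numbers, 7 for each row, row after row: the shift along the tool's x, y, z in mm, then the turn, a rotation vector about the tool's x, y, z in degrees, then the finger opening in mm, from 0 to 85.4. A call has exactly 8 rows; each row shifts and turns the commanded pose from where the row before left it, along the tool's axes as they then stand; what a row does not reach is not made up. A row lasts 1/10 s, in which the tool goes at most 50 mm and 8.59 degrees, less where a joint would pass 70% of its speed; a pose out of reach is approached as far as the arm can. A call is refused whole if a number of a shift passes 50 or a number of a turn 8.59, either way. A call with a gripper value outside its range is refused whole. The fingers move at their own pace and stop on an object; FORCE is the grip in N (left out, the last holds). Time passes only in rows, so rows that do not move let the fingers close, or fill a call up. It gives the time, the measured TCP pose, the force, the opening and the grip force at its end, in the units of the state.
- sensors.read_state(): the state, without advancing time (a new reading comes with each control period).
- viewer.read_camera(name): name is "side" or "top"; returns the picture (400x640x3 uint8, red, green, blue); there is no depth.
- viewer.camera_params(name): a dict with "K" (3x3 intrinsics, pixels), "world_to_cam" (4x4, takes a point from world to camera coordinates). Camera axes: x right, y down, z forward; pixel columns grow to the right and rows downward; lengths in m; the calibration is good to about 2 mm. A picture is of the moment at which its call begins. camera_params takes no time and is no camera call.
- job.finish_job(): hands the job in; it is judged then, once.
The state is a dict: "time": time; "q": joint angles; "joint_vel": joint speeds; "joint_torque": joint torques, N m; "tool_pos": TCP position; "tcp_rot": TCP orientation; "wrist_force": force on the tool from outside, world axes, zero at the start; "torque": the same for the moment, N m; "width": opening from 0.0 (shut) to 1.0 (fully open); "grip_force": force on a finger pad.
Only numpy, scipy, OpenCV 4.12 (cv2) and the standard library are available. Lean on these libraries where they do the work, as an engineer would, in place of code of your own. Each camera call takes 0.05 s, during which the arm holds its last target. There are 200 camera calls.

## Working session

There is one attempt and no reset: what is moved stays moved. The work goes in short steps, Python scripts to look and compute and a shell command to move; the robot and the scene stay as the last step left them, time stands still between calls to the robot, and variables do not carry over. Pictures are saved under pics/ and viewed, at most 10 in all, crops included, and the job is handed in when it is done.

```bash
ls; mkdir -p pics; python3 - <<'E'
from workcell import sensors, viewer
import cv2
s=sensors.read_state(); print(s)
for n in("top","side"):
    im=viewer.read_camera(n); cv2.imwrite(f"pics/{n}0.png",im[:,:,::-1]); p=viewer.camera_params(n); print(n,p)
E
```

```text
pics
{'time': 0.0, 'q': array([-1.21190405e+00,  2.64766115e-01,  1.60538380e+00, -7.29349362e-06,
        1.27374986e+00, -3.69083694e-02]), 'joint_vel': array([ 9.23119675e-04, -1.34539309e-03, -8.36406310e-05, -9.42044401e-04,
       -6.40169344e-04, -4.67606978e-04]), 'joint_torque': array([ 2.53276939e-04, -5.15117097e+01, -3.67309678e+01, -2.48438819e-04,
        1.28135699e-02, -1.78984465e-05]), 'tool_pos': array([ 0.25997021, -0.62211222,  0.22994804]), 'tcp_rot': array([-3.07804120e+00, -6.17227670e-01,  5.91302013e-04]), 'wrist_force': array([-0.12221147,  0.02581418, -0.46864254]), 'torque': array([0.0042661 , 0.08819866, 0.04310508]), 'grip_force': 0.0, 'width': 1.0005515976839647}
top {'K': array([[363.46873434,   0.        , 320.69950894],
       [  0.        , 363.46873434, 198.08859283],
       [  0.        ,   0.        ,   1.        ]]), 'world_to_cam': array([[-0.00694013, -0.99995517,  0.00644134, -0.06125405],
       [-0.99843572,  0.00657191, -0.05552413,  0.51005058],
       [ 0.05547931, -0.0068166 , -0.99843657,  0.89196953],
       [ 0.        ,  0.        ,  0.        ,  1.        ]])}
side {'K': array([[459.5699178 ,   0.        , 320.10983811],
       [  0.        , 459.5699178 , 193.6965206 ],
       [  0.        ,   0.        ,   1.        ]]), 'world_to_cam': array([[-0.85321725, -0.52155409,  0.00128397,  0.3966821 ],
       [-0.21799617,  0.35438422, -0.90933464,  0.2164737 ],
       [ 0.47381219, -0.7761399 , -0.41606353,  0.82225583],
       [ 0.        ,  0.        ,  0.        ,  1.        ]])}
```

View pics/top0.png

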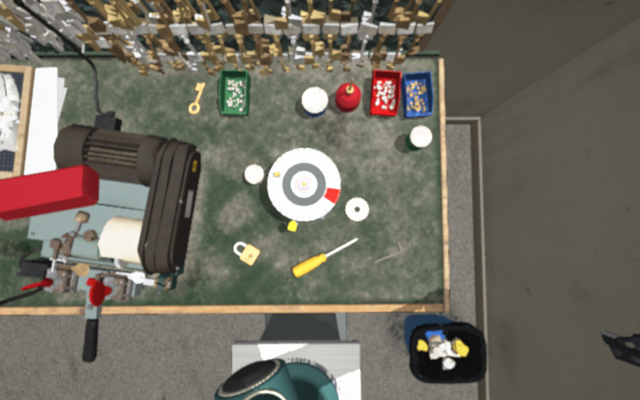

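View pics/side0.png

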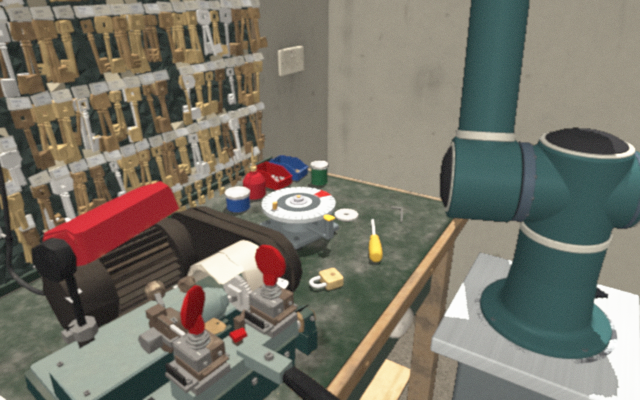

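The top view shows the disc centred near (303,184), the yellow pointer at (292,226), the red sector at (332,195) and the peg at (276,174). Next I turn these into positions.

```bash
cat > h.py <<'E'
import numpy as np, cv2
from workcell import sensors, viewer
P={n:viewer.camera_params(n) for n in("top","side")}
def cast(n,uv,z):
    K,T=P[n]["K"],P[n]["world_to_cam"]; R,t=T[:3,:3],T[:3,3]
    uv=np.atleast_2d(uv).astype(float)
    d=(np.linalg.inv(K)@np.c_[uv,np.ones(len(uv))].T).T@R; c=-R.T@t
    return c+d*((z-c[2])/d[:,2])[:,None]
def proj(n,p):
    K,T=P[n]["K"],P[n]["world_to_cam"]; q=K@(T[:3,:3]@np.asarray(p)+T[:3,3]); return q[:2]/q[2]
def cents(m,amin=5):
    n,l,s,c=cv2.connectedComponentsWithStats(m.astype(np.uint8)); return [(c[i],s[i,4]) for i in range(1,n) if s[i,4]>=amin]
def masks(im):
    h=cv2.cvtColor(im,cv2.COLOR_RGB2HSV).astype(int); H,S,V=h[...,0],h[...,1],h[...,2]
    return dict(red=((H<6)|(H>174))&(S>150)&(V>90), yel=(H>20)&(H<33)&(S>170)&(V>120), brass=(H>10)&(H<28)&(S>70)&(V>90), white=(S<40)&(V>170))
E
python3 - <<'E'
from h import *
im=cv2.imread("pics/top0.png")[:,:,::-1].copy(); m=masks(im)
w=np.zeros((400,640),bool); w[140:230,258:348]=1
d=((m["white"]|m["red"])&w).astype(np.uint8)
d=cv2.morphologyEx(d,cv2.MORPH_OPEN,np.ones((3,3)))
cs=max(cv2.findContours(d,cv2.RETR_EXTERNAL,cv2.CHAIN_APPROX_NONE)[0],key=cv2.contourArea)
pts=cast("top",cs[:,0],.079)[:,:2]
(cx,cy),r=cv2.minEnclosingCircle(pts.astype(np.float32)); A=np.c_[2*pts,np.ones(len(pts))]; s=np.linalg.lstsq(A,(pts**2).sum(1),rcond=None)[0]
print("enc",cx,cy,r,"lsq",s[:2],np.sqrt(s[2]+s[:2]@s[:2]))
c=s[:2]
for k,z in(("red",.079),("yel",.0775),("brass",.097)):
    for q,a in cents(m[k]&w):
        p=cast("top",q,z)[0,:2]-c; print(k,q,a,p,np.hypot(*p),np.degrees(np.arctan2(p[1],p[0])))
im2=cv2.resize(im[135:240,255:355],None,fx=6,fy=5.7,interpolation=cv2.INTER_CUBIC)[:,:,::-1]; cv2.imwrite("pics/c0.png",im2[:598])
E
```

```text
enc 0.539074718952179 -0.026871200650930405 0.08783157169818878 lsq [ 0.53959262 -0.02413054] 0.07353323099771658
red [331.72727273 194.32575758] 132 [-0.02499462 -0.06574435] 0.07033527149476267 -110.81574820936032
yel [291.28888889 226.08888889] 45 [-0.09776651  0.02820458] 0.10175357134324803 163.9077219853512
brass [276.47368421 173.73684211] 19 [0.0215273  0.06011475] 0.06385301599812244 70.29738118094501
brass [303.5 183.5] 10 [-0.00113213 -0.00118952] 0.0016421588169888675 -133.5840730493625
```

View pics/c0.png

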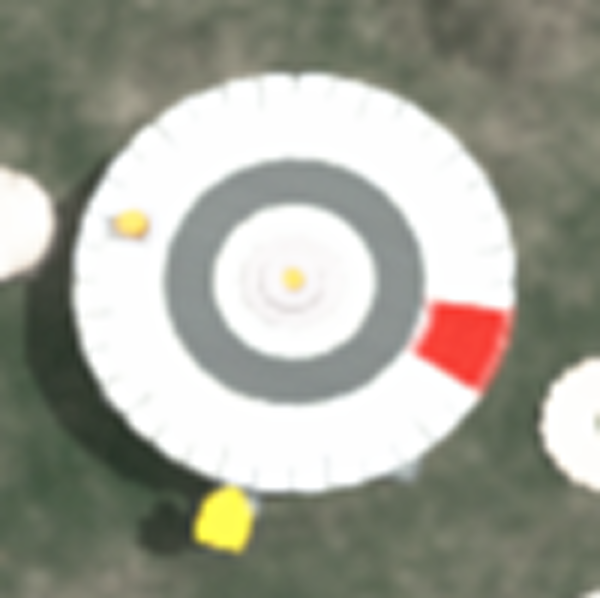

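Radii check out: red 69 mm, peg 65 mm and pointer 101 mm from the axis at about (0.5387, −0.0257). The pointer is at 163°, the mark at −110.5° and the peg at 70°. I'll flick along −x at y≈0.038, so first I go there while turning and shutting the gripper.

```bash
python3 -m inch '[34.6,-28.8,0,0,0,-8.4,0, 38.4,-23.4,0,0,0,-8.4,0, 41.4,-17.6,0,0,0,-8.4,0, 43.6,-11.3,0,0,0,-8.4,0, 44.7,-4.9,0,0,0,-8.4,0, 45,1.7,0,0,0,-8.4,0, 44.2,8.3,0,0,0,-8.4,0, 42.6,14.7,0,0,0,-8.4,0]' 40
```

```text
time: 0.9
tool_pos: [0.4269, -0.3016, 0.2309]
tcp_rot: [-2.217, -2.225, -0.0]
wrist_force: [0.2, 0.6, 0.2]
width: -0.0
grip_force: 0.0
```

```bash
python3 -m inch '[42,22,0,0,0,0,0, 43,22,0,0,0,0,0, 43,22,0,0,0,0,0, 43,22,0,0,0,0,0, 43,23,0,0,0,0,0, 43,23,0,0,0,0,0, 43,22,10,0,0,0,0, 38,22,20,0,0,0,0]'; python3 -m inch '[0,0,30,0,0,0,0, 0,0,30,0,0,0,0, 0,0,10,0,0,0,0, 0,0,0,0,0,0,0, 0,0,0,0,0,0,0, 0,0,0,0,0,0,0, 0,0,0,0,0,0,0, 0,0,0,0,0,0,0]'
python3 - <<'E'
from h import *
for n in("top","side"): cv2.imwrite(f"pics/{n}1.png",viewer.read_camera(n)[:,:,::-1])
s=cv2.imread("pics/side1.png")[120:300,200:440]; t=cv2.imread("pics/top1.png")[130:250,240:400]
cv2.imwrite("pics/b1.png",np.hstack([cv2.resize(s,(480,360),interpolation=2),cv2.resize(t,(320,240),interpolation=2).repeat(1,0)[:240].copy() if 0 else cv2.copyMakeBorder(cv2.resize(t,(320,240)),0,120,0,0,0)]))
E
```

```text
time: 1.7
tool_pos: [0.6073, 0.0365, 0.2027]
tcp_rot: [2.221, 2.218, 0.005]
wrist_force: [1.5, -1.1, 0.0]
width: 0.001
grip_force: 0.0
time: 2.5
tool_pos: [0.6063, 0.0338, 0.1328]
tcp_rot: [2.223, 2.217, 0.003]
wrist_force: [0.1, 0.2, 0.3]
width: -0.004
grip_force: 0.0
```

View pics/b1.png

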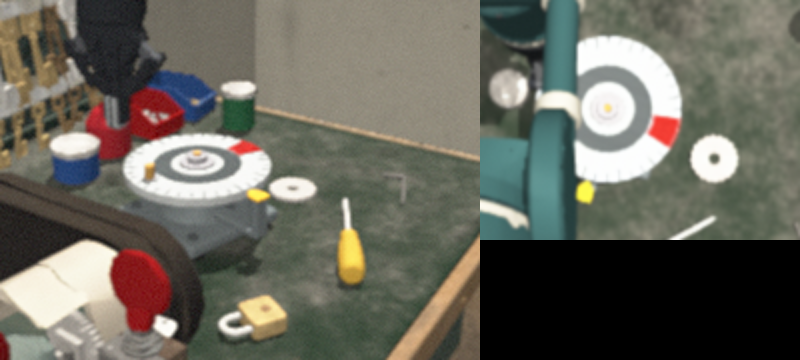

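The side view shows the disc unobstructed: peg at about (275,205), mark (323,194), pointer (329,217), tip at about (257,184). I check these against the projections of my estimates, then go down beside the peg.

```bash
python3 - <<'E'
from h import *
im=cv2.imread("pics/side1.png")[:,:,::-1].copy(); m=masks(im)
w=np.zeros((400,640),bool); w[180:226,258:338]=1
for k in("red","yel","brass"):
    for q,a in cents(m[k]&w): print(k,q,a, cast("side",q,{"red":.079,"yel":.0775,"brass":.09}[k])[0])
for p in [(.5611,.036,.088),(.5146,-.0899,.079),(.4418,.0041,.0775),(.5387,-.0257,.093),(.606,.034,.133)]: print(p,proj("side",p))
E
python3 -m inch '[2,0,20,0,0,0,0, 2,0,20,0,0,0,0, 0,0,8,0,0,0,0, 0,0,0,0,0,0,0, 0,0,0,0,0,0,0, 0,0,0,0,0,0,0, 0,0,0,0,0,0,0, 0,0,0,0,0,0,0]'
```

```text
red [271.56293706 185.81818182] 286 [ 0.64710615 -0.06555096  0.079     ]
red [322.18367347 193.46938776] 49 [ 0.51570622 -0.09244386  0.079     ]
yel [328.72727273 218.72727273] 11 [0.43756792 0.00934905 0.0775    ]
brass [298. 196.] 9 [ 0.54372818 -0.03036213  0.09      ]
brass [274.53125 205.28125] 32 [0.5607428  0.03767059 0.09      ]
brass [328.6440678 217.3559322] 59 [0.42889272 0.02467031 0.09      ]
(0.5611, 0.036, 0.088) [274.88679662 205.77103109]
(0.5146, -0.0899, 0.079) [322.02882568 193.9449712 ]
(0.4418, 0.0041, 0.0775) [328.27183062 217.29071609]
(0.5387, -0.0257, 0.093) [298.6570378  196.02458513]
(0.606, 0.034, 0.133) [258.42770645 182.72919783]
time: 3.4
tool_pos: [0.606, 0.038, 0.0842]
tcp_rot: [2.223, 2.218, 0.002]
wrist_force: [-0.3, 0.4, 0.1]
width: 0.002
grip_force: 0.0
```

```bash
cat > tr.py <<'E'
from h import *
C=np.array([.5387,-.0257]); PA=162.9
def track(n,dt=1):
    for _ in range(n):
        t=sensors.read_state()["time"]; im=viewer.read_camera("side"); m=masks(im)
        w=np.zeros((400,640),bool); w[180:226,258:338]=1
        best=[]
        for q,a in cents(m["red"]&w,3):
            p=cast("side",q,.079)[0,:2]-C; r=np.hypot(*p)
            if .05<r<.092: best.append((a,r,np.degrees(np.arctan2(p[1],p[0])),"red"))
        pegs=[]
        for q,a in cents(m["brass"]&w,8):
            p=cast("side",q,.09)[0,:2]-C; r=np.hypot(*p)
            if .055<r<.075: pegs.append((a,r,np.degrees(np.arctan2(p[1],p[0]))+180,"peg"))
        o=[]
        for L in (best,pegs):
            if L: a,r,g,k=max(L); o.append(f"{k} {(g-PA)%360:.1f} (a{a} r{r*1e3:.0f})")
        print(f"{t:.3f}",*o); 
    return im
E
python3 -m inch '[0,-10,0,0,0,0,0, 0,-30,0,0,0,0,0, 0,-50,0,0,0,0,0, 0,-28,-8,0,0,0,0, 0,-8,-25,0,0,0,0, 0,0,-25,0,0,0,0, 0,0,0,0,0,0,0, 0,0,0,0,0,0,0]'
python3 -c "
from tr import *
track(12)"
```

```text
time: 4.2
tool_pos: [0.4795, 0.0384, 0.142]
tcp_rot: [2.223, 2.218, 0.002]
wrist_force: [0.1, 0.2, -1.5]
width: 0.003
grip_force: 0.0
4.200 red 39.1 (a50 r68) peg 33.4 (a38 r69)
4.250 red 63.4 (a47 r69) peg 63.1 (a29 r66)
4.300 red 88.7 (a46 r71) peg 87.7 (a34 r67)
4.350 red 110.4 (a36 r74) peg 108.3 (a41 r63)
4.400 red 143.4 (a10 r71) peg 133.3 (a37 r65)
4.450 peg 157.3 (a37 r64)
4.500 peg 182.2 (a35 r61)
4.550 red 204.6 (a45 r72) peg 204.0 (a28 r64)
4.600 red 227.2 (a51 r73) peg 227.3 (a30 r64)
4.650 red 250.4 (a49 r70) peg 255.0 (a34 r66)
4.700 red 273.0 (a55 r69) peg 278.2 (a41 r69)
4.750 red 295.4 (a65 r68)
```

Spinning at about 8.5 rad/s anticlockwise. Next I hover over the braking spot, at r≈40 mm on the −y side inside the peg's circle.

```bash
python3 -m inch '[-15,8,0,0,0,0,0, -25,14,0,0,0,0,0, -30,18,0,0,0,0,0, -24,14,10,0,0,0,0, -10,5.5,14,0,0,0,0, 0,0,8,0,0,0,0, 0,0,0,0,0,0,0, 0,0,0,0,0,0,0]'
python3 -c "
from tr import *
im=track(10)
cv2.imwrite('pics/s2.png',cv2.resize(im[140:240,230:370],None,fx=5,fy=5,interpolation=2)[:,:,::-1])"
```

```text
time: 5.6
tool_pos: [0.5376, -0.0647, 0.1086]
tcp_rot: [-2.222, -2.219, 0.001]
wrist_force: [0.0, 0.1, 0.3]
width: 0.002
grip_force: 0.0
5.600 red 293.8 (a58 r67) peg 295.0 (a28 r64)
5.650 red 313.7 (a63 r66) peg 316.7 (a38 r69)
5.700 red 333.6 (a64 r66) peg 334.6 (a41 r69)
5.750 red 353.0 (a59 r67) peg 352.7 (a39 r69)
5.800 red 11.7 (a52 r68) peg 11.6 (a35 r68)
5.850 red 31.0 (a50 r68) peg 27.2 (a36 r69)
5.900 red 51.0 (a43 r69) peg 50.6 (a29 r67)
5.950 red 71.3 (a44 r70) peg 70.9 (a28 r68)
6.000 red 89.0 (a44 r71) peg 87.9 (a35 r66)
6.050 red 108.1 (a49 r72) peg 105.6 (a47 r66)
```

View pics/s2.png

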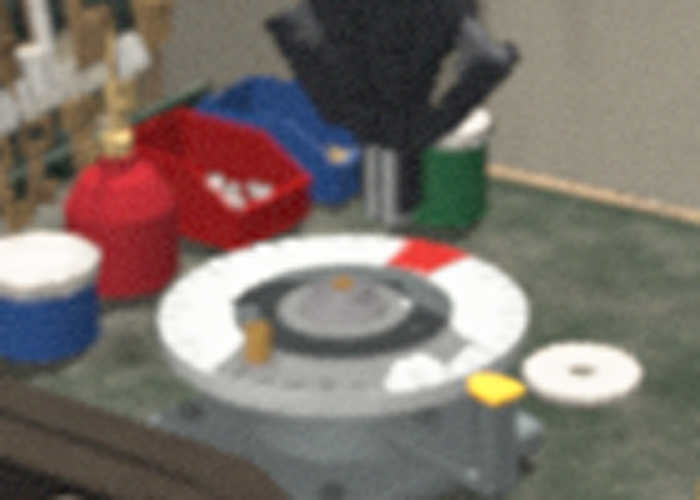

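The tip hovers above the inner face at about (308,184), clear of the peg's circle. The pointer and the mark's approach are both unobstructed. I lower it to just above the face and let the disc coast.

```bash
python3 -m inch '[-1,1,10,0,0,0,0, 0,0,8,0,0,0,0, 0,0,4,0,0,0,0, 0,0,2.5,0,0,0,0, 0,0,0,0,0,0,0, 0,0,0,0,0,0,0, 0,0,0,0,0,0,0, 0,0,0,0,0,0,0]'
python3 -c "
from tr import *
track(5)"
Z='[0,0,0,0,0,0,0, 0,0,0,0,0,0,0, 0,0,0,0,0,0,0, 0,0,0,0,0,0,0, 0,0,0,0,0,0,0, 0,0,0,0,0,0,0, 0,0,0,0,0,0,0, 0,0,0,0,0,0,0]'
for i in 1 2 3; do python3 -m inch '[0,0,0,0,0,0,0, 0,0,0,0,0,0,0, 0,0,0,0,0,0,0, 0,0,0,0,0,0,0, 0,0,0,0,0,0,0, 0,0,0,0,0,0,0, 0,0,0,0,0,0,0, 0,0,0,0,0,0,0]' | grep -E 'pos|force'; python3 -c "
from tr import *
track(3)"; done
```

```text
time: 6.9
tool_pos: [0.54, -0.0669, 0.0852]
tcp_rot: [2.223, 2.219, 0.001]
wrist_force: [0.6, -0.7, -0.5]
width: -0.004
grip_force: 0.0
6.900 red 36.4 (a45 r68) peg 31.7 (a38 r68)
6.950 red 53.1 (a47 r68) peg 52.4 (a32 r67)
7.000 red 69.3 (a48 r69) peg 69.3 (a29 r67)
7.050 red 85.1 (a48 r71) peg 84.4 (a32 r67)
7.100 red 101.7 (a53 r72) peg 99.4 (a37 r66)
tool_pos: [0.5397, -0.0668, 0.0848]
wrist_force: [-0.2, -0.7, -0.3]
grip_force: 0.0
7.950 red 342.2 (a62 r67) peg 342.9 (a40 r70)
8.000 red 356.5 (a69 r66) peg 355.9 (a41 r69)
8.050 red 9.0 (a60 r66) peg 8.8 (a39 r69)
tool_pos: [0.5397, -0.0668, 0.0848]
wrist_force: [-0.9, -0.3, 0.3]
grip_force: 0.0
8.900 red 216.5 (a45 r74) peg 214.5 (a27 r64)
8.950 red 228.1 (a51 r72) peg 227.3 (a30 r64)
9.000 red 238.7 (a53 r71) peg 242.5 (a36 r64)
tool_pos: [0.5397, -0.0668, 0.0848]
wrist_force: [-0.3, -0.1, -0.4]
grip_force: 0.0
9.850 red 60.0 (a47 r69) peg 61.1 (a27 r67)
9.900 red 70.4 (a50 r69) peg 70.9 (a28 r68)
9.950 red 80.0 (a50 r70) peg 79.8 (a28 r67)
```

```bash
for i in 1 2 3; do python3 -m inch '[0,0,0,0,0,0,0, 0,0,0,0,0,0,0, 0,0,0,0,0,0,0, 0,0,0,0,0,0,0, 0,0,0,0,0,0,0, 0,0,0,0,0,0,0, 0,0,0,0,0,0,0, 0,0,0,0,0,0,0]' >/dev/null; python3 -c "
from tr import *
track(3)"; done
```

```text
10.800 red 227.8 (a53 r72) peg 227.3 (a30 r64)
10.850 red 236.6 (a46 r72) peg 239.5 (a35 r64)
10.900 red 244.8 (a51 r70) peg 248.8 (a34 r65)
11.750 red 13.8 (a60 r67) peg 13.5 (a36 r68)
11.800 red 21.4 (a53 r68) peg 20.6 (a40 r68)
11.850 red 28.8 (a53 r68) peg 26.0 (a39 r69)
12.700 red 140.9 (a35 r71) peg 135.2 (a46 r66)
12.750 red 144.1 (a49 r72) peg 140.8 (a46 r67)
12.800 red 148.5 (a54 r73) peg 146.8 (a47 r66)
```

```bash
cat > fit.py <<'E'
import numpy as np
from scipy.optimize import least_squares
T=[5.6,5.7,5.8,5.9,6.9,7.0,7.95,8.0,8.05,8.9,8.95,9.85,9.9,9.95,10.8,10.85,11.75,11.8,11.85,12.7,12.75,12.8]
A=[293.8,333.6,11.7,51,36.4,69.3,342.2,356.5,9,215.5,228,60,70.4,80,227.5,237,13.8,21.4,28.8,138,142.5,147.5]
import sys
ex=list(map(float,sys.argv[1:])); T=np.array(T+ex[::2]); A=np.radians(A+ex[1::2])
T0=5.6
def f(p,t):
    th0,w,tau,c=p; ts=tau*np.log(1+w/(c*tau)); t=np.minimum(t-T0,ts)
    return th0+(w+c*tau)*tau*(1-np.exp(-t/tau))-c*tau*t
def res(p): d=f(p,T)-A; return np.arctan2(np.sin(d),np.cos(d))
B=[least_squares(res,[A[0],w,tau,.15]) for w in(6.7,7,7.3) for tau in(5,6,7)]
p=min(B,key=lambda b:b.cost).x; r=np.degrees(res(p)); print(p,"rms",r.std(),"last",r[-6:].round(1))
ts=T0+p[2]*np.log(1+p[1]/p[3]/p[2]); print("stop",ts,np.degrees(f(p,np.array(ts)))/360)
g=np.arange(T[-1],ts,.001); th=f(p,g)/2/np.pi
for k in range(int(np.ceil(th[0])),int(th[-1])+1):
    i=np.searchsorted(th,k); print("cross",k,g[i],"w",(th[i]-th[i-1])*2000*np.pi)
E
python3 fit.py
```

```text
[5.14238337 6.87524214 6.40322875 0.04647471] rms 1.2115211015623926 last [ 0.4 -0.2 -0.7 -1.1  0.3  1.1]
stop 25.97728304476437 6.859911136773112
cross 6 15.004999999998779 w 1.3537535879872968fit.py:9: RuntimeWarning: invalid value encountered in log
  th0,w,tau,c=p; ts=tau*np.log(1+w/(c*tau)); t=np.minimum(t-T0,ts)
```

```bash
python3 -m inch '[0,0,1,0,0,0,0, 0,0,1,0,0,0,0, 0,0,0.8,0,0,0,0, 0,0,0,0,0,0,0, 0,0,0,0,0,0,0, 0,0,0,0,0,0,0, 0,0,0,0,0,0,0, 0,0,0,0,0,0,0]'; python3 -c "
from tr import *
track(6)"
```

```text
time: 13.65
tool_pos: [0.5397, -0.0668, 0.082]
tcp_rot: [2.224, 2.219, 0.0]
wrist_force: [0.2, 0.2, 0.6]
width: 0.001
grip_force: 0.0
13.650 red 238.0 (a51 r71) peg 241.4 (a36 r64)
13.700 red 242.4 (a53 r71) peg 246.6 (a37 r65)
13.750 red 247.5 (a55 r70) peg 251.1 (a38 r65)
13.800 red 252.8 (a55 r70) peg 256.9 (a39 r66)
13.850 red 257.4 (a58 r71) peg 262.1 (a40 r66)
13.900 red 262.5 (a59 r70) peg 267.3 (a39 r67)
```

```bash
python3 fit.py 13.65 239.7 13.7 244.5 13.75 249.3 13.8 254.9 13.85 259.8 13.9 264.9 2>/dev/null
```

```text
[5.14294984 6.87261768 6.44132364 0.05034943] rms 1.092737480863707 last [ 0.3  0.5  0.6 -0.2 -0.2 -0.6]
stop 25.566100986829063 6.8335338269285595
cross 6 15.014999999999382 w 1.344436160582171
```

```bash
python3 -c "
from tr import *
track(5); print(sensors.read_state()['time'])"
```

```text
13.950 red 266.7 (a60 r70) peg 271.9 (a41 r67)
14.000 red 271.6 (a58 r70) peg 275.5 (a42 r67)
14.050 red 276.1 (a56 r69) peg 279.9 (a44 r66)
14.100 red 280.4 (a56 r68) peg 283.2 (a36 r67)
14.150 red 285.4 (a56 r67) peg 286.3 (a18 r69)
14.2
```

```bash
python3 -m inch '[0,0,0,0,0,0,0, 0,0,0,0,0,0,0, 0,0,0,0,0,0,0, 0,0,0,0,0,0,0, 0,0,0,0,0,0,0, 0,0,0,0,0,0,0, 0,0,0,0,0,0,0, 0,0,4.5,0,0,0,0]'; python3 -c "
from tr import *
track(3); print(sensors.read_state())"
```

```text
time: 15.0
tool_pos: [0.5406, -0.067, 0.0781]
tcp_rot: [2.223, 2.218, 0.002]
wrist_force: [1.5, -0.5, 4.7]
width: 0.005
grip_force: 3.0
15.000 red 355.5 (a70 r66) peg 356.8 (a40 r67)
15.050 red 354.1 (a71 r69) peg 357.8 (a38 r65)
15.100 red 354.5 (a72 r67) peg 357.7 (a37 r65)
{'time': 15.15, 'q': array([-1.68975448e-01,  1.65256060e-01,  2.02787845e+00,  1.34465196e-05,
        9.47392269e-01, -1.66743553e-01]), 'joint_vel': array([-0.00084482, -0.00525222, -0.0035504 ,  0.00239794,  0.0035397 ,
       -0.00059895]), 'joint_torque': array([-3.57746019e-02, -3.78047276e+01, -2.88070357e+01, -4.90388100e-02,
        3.73519957e-02, -6.08416376e-03]), 'tool_pos': array([ 0.54027121, -0.06690788,  0.07792864]), 'tcp_rot': array([2.22331699e+00, 2.21834291e+00, 9.83170694e-04]), 'wrist_force': array([ 0.33095876, -0.1969355 ,  3.86511068]), 'torque': array([ 0.02339583, -0.03598057, -0.03937806]), 'grip_force': 2.1707995631732047, 'width': 0.0023670809825889552}
```

```bash
python3 -m inch '[0,0,0.5,0,0,0,0, 0,0,0.5,0,0,0,0, 0,0,0.5,0,0,0,0, 0,0,0.5,0,0,0,0, 0,0,0,0,0,0,0, 0,0,0,0,0,0,0, 0,0,0,0,0,0,0, 0,0,0,0,0,0,0]'; python3 -c "
from tr import *
im=track(3)
print(proj('side',[*(C+.08*np.array([np.cos(np.radians(PA)),np.sin(np.radians(PA))])),.077]))
cv2.imwrite('pics/s3.png',cv2.resize(im[170:240,250:350],None,fx=8,fy=8,interpolation=2)[:,:,::-1])"
```

```text
time: 15.95
tool_pos: [0.5404, -0.0669, 0.0762]
tcp_rot: [2.223, 2.218, 0.001]
wrist_force: [-0.1, -0.1, 6.9]
width: 0.002
grip_force: 3.0
15.950 red 353.4 (a70 r70) peg 358.7 (a39 r63)
16.000 red 353.6 (a72 r70) peg 358.4 (a41 r64)
16.050 red 353.5 (a71 r70) peg 358.1 (a42 r64)
[321.71371141 214.11633274]
```

View pics/s3.png

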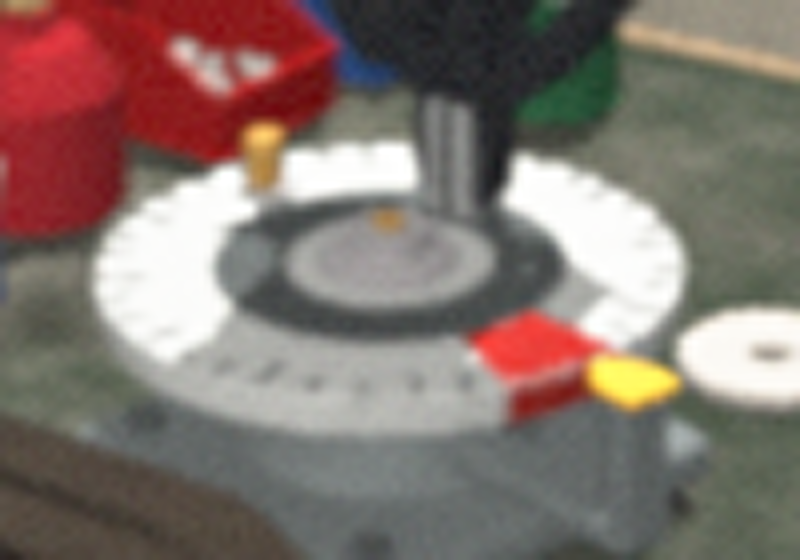

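The picture shows the disc stopped, held under the fingertip with about 7 N. The mark's outer edge centre is near (555,365) and the pointer line meets the face at about (574,353). So the mark is about 4° short of the pointer, though the pointer is within the red. I ease it on by about 2.5 mm at the fingertip while keeping it pressed.

```bash
python3 -m inch '[0,0.4,0,0,0,0,0, 0,0.5,0,0,0,0,0, 0,0.5,0,0,0,0,0, 0,0.5,0,0,0,0,0, 0,0.4,0,0,0,0,0, 0,0.2,0,0,0,0,0, 0,0,0,0,0,0,0, 0,0,0,0,0,0,0]'; python3 -c "
from tr import *
im=track(3)
print([proj('side',[*(C+.083*np.array([np.cos(np.radians(PA+d)),np.sin(np.radians(PA+d))])),.077])*8-[2000,1360] for d in(-13,0,13)])
cv2.imwrite('pics/s4.png',cv2.resize(im[170:240,250:350],None,fx=8,fy=8,interpolation=2)[:,:,::-1])"
```

```text
time: 16.9
tool_pos: [0.5426, -0.0668, 0.0761]
tcp_rot: [2.223, 2.219, 0.001]
wrist_force: [-0.7, 0.1, 5.9]
width: -0.002
grip_force: 3.0
16.900 red 356.7 (a68 r70) peg 2.5 (a39 r63)
16.950 red 356.5 (a67 r70) peg 2.5 (a39 r63)
17.000 red 356.4 (a65 r70) peg 2.5 (a39 r63)
[array([524.49991058, 374.739563  ]), array([580.9746105 , 356.67863105]), array([626.00995923, 333.75557362])]
```

View pics/s4.png

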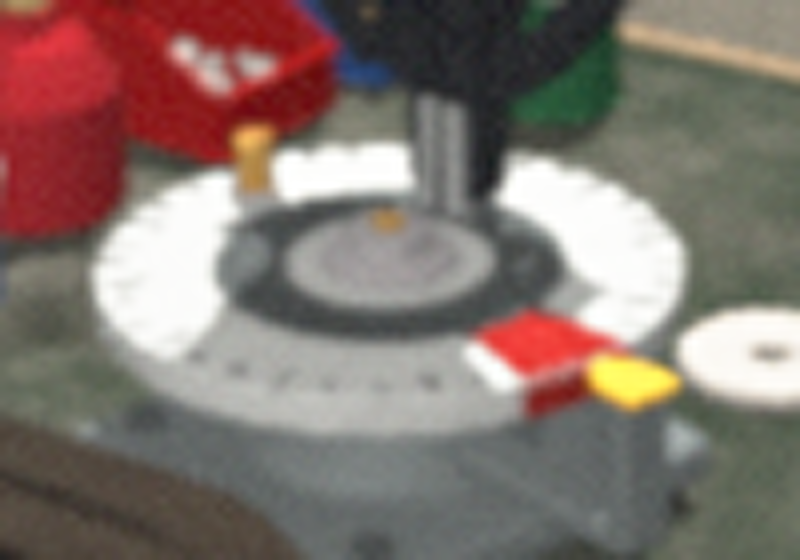

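The red sector's outer corners, about (521,385) and (620,350), now match the predicted aligned corners to within 1–2°. The fingertip is still pressing with about 6 N, so I hand in.

```bash
python3 -c "
from workcell import job
print(job.finish_job())"
```

```text
the job is handed in; nothing more can be done
None
```

I flicked the disc anticlockwise to about 8.5 rad/s and it coasted untouched for more than five turns. I braked it with a fingertip on its face; it stopped about 4° short of the yellow pointer, so I eased it on while still pressing. I handed in at about 17 s, with the fingertip holding it at about 6 N and the red sector within about 2° of the pointer by camera.

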